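# Tilt a pinion shaft out of a covered wash basket

## Task

Take the pinion shaft out of the wash basket through the opening in its top: its plain end lies under the fixed cover, so tilt it, toothed end up, and draw it out diagonally without forcing it against the basket. Finish while holding it still in the gripper, the whole shaft at least 5 cm above the top of the basket and touching nothing else; do not put it down, and leave the two gears and the pin on the table alone.

Things in the scene. Friction and masses are not known exactly. Their poses are not given: they have to be found in the camera images.
- basket: Steel wire basket fixed to the table, 300 (x) x 200 (y) x 109 mm high, wire walls at x = +-145, y = +-95. Origin: centre of its underside; x runs along it from covered to open end, z up. Top is 5 mm sheet, z = 104 to 109 mm: solid cover from x = -150 to -30; opening x = -30 to 137, y = -75 to 75; 13 mm strip at the far end, 25 mm strips at the sides. Dark floor at z = 6 mm.
- opening (a point): Centre of the opening (167 x 150 mm) in the basket's top, level with the top face, 109 mm above the table; basket x = 53.5 mm.
- tail_rest (a point): Floor of the notch that carries the shaft's tail, under the cover, at basket x = -95, z = 46 mm. The two fixed white rests (the other at basket x = 112) are 8 mm thick in x; notch 24 mm wide between ears that rise to z = 58 mm.
- shaft: Loose steel pinion shaft, 250 mm long, 0.56-0.84 kg. Origin on its axis at the balance point; x along the axis, tail to toothed end (roll about x is arbitrary). Shank 20 mm dia, x = -155 to 25; toothed head 47 mm dia, x = 25 to 67; stub 20 mm dia to x = 95. Starts level on the rests, axis 56 mm above the table, x as the basket's, origin at basket x = 22 to 38 mm: gripped there, across, from above.
- tail_end (a point): Middle of the end face of the shaft's plain tail (shaft x = -155 mm); at the start it is 87 to 103 mm in under the cover's edge.
- pinion_end (a point): Middle of the end face of the stub at the shaft's toothed end (shaft x = 95 mm).
- gear_large: Bystander: loose spur gear lying flat, 98 mm over its teeth, 32 mm high with its hub. Origin: centre of its underside.
- gear_small: Bystander: loose spur gear lying flat, 74 mm over its teeth, 28 mm high with its hub. Origin: centre of its underside.
- stub_pin: Bystander: loose steel pin standing upright, 26 mm in diameter, 60 mm high. Origin: centre of its underside.

How it is judged:
By the outcome, as a careful person would: the job done as asked, in the order asked, and still so for the second after the job is handed in, while the arm keeps its last pose, push and grip.
It also fails if it takes over 34 s, if anything falls off the work surface, if the arm or the gripper's body presses on something with over 40 N, if the wrist force passes 120 N, or if a joint passes its speed limit or range.

## Robot

A 6-joint arm with a two-finger parallel gripper is mounted at the origin on the work surface. World frame = base frame: x ahead of the robot, y to its left, z up, the work surface at z = 0. Lengths are in m, angles in rad, forces in N, time in s.
With the tool pointing down it reaches from about 0.25 to 0.775 m from the base axis. Payload 4 kg.
Tool frame: the origin (TCP) lies midway between the tips of the shut fingers; the grasp point (between the pads) lies 19 mm behind it; z points along the fingers, y is the line along which they close (so a half turn about z gives the same grasp; the last joint's range is limited). The gripper opens to 94 mm and grips with 3 to 60 N. Pads are 16 mm wide; open, the fingers measure 119 mm over their backs; the gripper's body (75 mm by 177 mm) begins 78 mm behind the grasp point.
Start: joints at [1.004, 0.087, 1.371, -0, 1.684, -0.103], TCP at [0.246, 0.492, 0.206] pointing down, gripper open.
Joint ranges: [-3.1, 3.1], [-0.76, 2.03], [0.27, 2.55], [-1.08, 4.22], [0.17, 2.65], [-2.57, 2.57]. Speed limits (rad/s): [2.79, 2.79, 3.14, 3.14, 3.14, 3.14].

## Interface

Orientations are given as [roll, pitch, yaw] about the fixed x, y, z axes, in that order (R = Rz(yaw) Ry(pitch) Rx(roll)).
In Python, from bench import get_obs, snapshot, close_job gives the robot as it stands. The module is installed in compiled form; this text tells all that it offers.
- The arm moves only by the tool drive_tool, never from a script. Its argument "commands" is a list of rows, each a list of 6 numbers: the shift along the tool's x, y, z in units of 0.04 m (1.0 is 0.04 m), then the turn, a rotation vector about the tool's x, y, z in units of 0.1 rad (1.0 is 0.1 rad). In form: [[dx, dy, dz, wx, wy, wz], ...]. A call has 1 to 20 rows; each row shifts and turns the commanded pose from where the row before left it, along the tool's axes as they then stand; what a row does not reach is not made up. A row lasts 1/8 s, in which the tool goes at most 62.5 mm and 10.7 degrees, less where a joint would pass 70% of its speed; a pose out of reach is approached as far as the arm can. A call with a number of a shift or a turn outside -1 to 1 is refused whole. A call with a gripper value outside its range is refused whole. "gripper" is the closure, from 0 (fully open) to 1 (shut), set as the call begins (left out, the last holds). The fingers move at their own pace and stop on an object; the grip force is fixed at half the most. Time passes only in rows, so rows that do not move let the fingers close. It gives the time, the measured TCP pose, the force, the opening and the grip force at its end, in the units of the state.
- get_obs(): the state, without advancing time (a new reading comes with each control period).
- snapshot(name): name is "side" or "top"; returns a dict with "image" (384x512x3 uint8, blue, green, red), "range_z" (384x512 float32, m along the optical axis (not along the pixel's ray), 0 where there is no reading), "fx", "fy", "cx", "cy" (pixels), "rvec" (rotation vector, rad) and "tvec" (3), from world to camera coordinates, as OpenCV has them. Camera axes: x right, y down, z forward; pixel columns grow to the right and rows downward; lengths in m; the calibration is good to about 2 mm. A picture is of the moment at which its call begins.
- close_job(): hands the job in; it is judged then, once.
The state is a dict: "time": time; "joint_positions": joint angles; "qvel": joint speeds; "joint_torque": joint torques, N m; "tool_pos": TCP position; "ee_rot": TCP orientation; "wrist_force": force on the tool from outside, world axes, zero at the start; "wrist_torque": the same for the moment, N m; "width": finger opening in m; "finger_force": force on a finger pad.
Only numpy, scipy, OpenCV 4.12 (cv2) and the standard library are available. Lean on these libraries where they do the work, as an engineer would, in place of code of your own. Each camera call takes 0.05 s, during which the arm holds its last target. There are 200 camera calls.

## Working session

There is one attempt and no reset: what is moved stays moved. The work goes in short steps, Python scripts to look and compute and a tool call to move; the robot and the scene stay as the last step left them, time stands still between calls to the robot, and variables do not carry over. Pictures are saved under pics/ and viewed, at most 10 in all, crops included, and the job is handed in when it is done.

Besides the shell and the picture viewer there is one more tool, called as name(argument=value, ...) on one line, values as JSON. drive_tool: Moves the arm, as the interface text tells. Its arguments: {"type":"object","properties":{"commands":{"type":"array"},"gripper":{"type":"number"}},"required":["commands"]}

```bash
mkdir -p pics; cat > h.py <<'E'
import numpy as np, cv2
from bench import get_obs, snapshot
def cam(s):
    R=cv2.Rodrigues(np.array(s["rvec"],float))[0]; return R,np.array(s["tvec"],float).ravel()
def pts(s):
    R,t=cam(s); z=s["range_z"]; v,u=np.mgrid[:z.shape[0],:z.shape[1]]
    P=np.dstack([(u-s["cx"])/s["fx"]*z,(v-s["cy"])/s["fy"]*z,z]); return (P-t)@R
def ray(s,u,v,h):
    R,t=cam(s); d=R.T@np.array([(u-s["cx"])/s["fx"],(v-s["cy"])/s["fy"],1]); c=-R.T@t
    return c+d*(h-c[2])/d[2]
E
python3 - <<'E'
from h import *
o=get_obs(); print({k:np.round(v,3) for k,v in o.items()})
for n in("top","side"):
    s=snapshot(n); cv2.imwrite(f"pics/{n}0.png",s["image"]); R,t=cam(s); print(n,-R.T@t,R[2],s["fx"])
    np.save(n+"0.npy",s,allow_pickle=True)
E
```

```text
{'time': np.float64(0.0), 'joint_positions': array([ 1.004,  0.088,  1.372, -0.   ,  1.684, -0.103]), 'qvel': array([-0.002, -0.001,  0.   ,  0.   , -0.   , -0.002]), 'joint_torque': array([-1.0000e-03, -3.4018e+01, -3.0243e+01,  7.2000e-02,  3.3000e-02,
       -0.0000e+00]), 'tool_pos': array([0.246, 0.491, 0.204]), 'ee_rot': array([-3.139, -0.   ,  2.678]), 'wrist_force': array([ 0.062, -0.252, -0.253]), 'wrist_torque': array([ 0.034, -0.001, -0.004]), 'finger_force': np.float64(0.0), 'width': np.float64(0.094)}
top [ 0.44532124 -0.04794403  1.44043148] [ 0.0639097   0.00639292 -0.99793521] 495.60971108860446
side [ 0.08771067 -0.79394407  0.72237768] [ 0.38912043  0.70430042 -0.59375602] 421.9397787369106
```

View pics/top0.png

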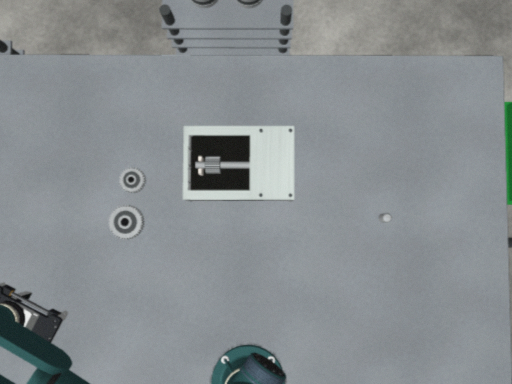

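View pics/side0.png

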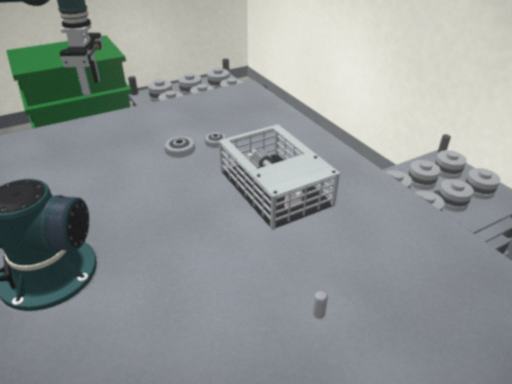

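The top view shows the basket at cols 183-294, rows 126-200, with its open end on the left (world +y). The shaft head is near (208,165) and the cover edge near col 250. The gears are at (131,180) and (125,222), and the pin is at (386,217). The side view agrees.

```bash
python3 - <<'E'
from h import *
s=np.load("top0.npy",allow_pickle=True).item()
P=pts(s); im=s["image"].astype(int)
roi=np.zeros(P.shape[:2],bool); roi[110:215,170:310]=1
m=roi&(im.min(2)>190)
print(m.sum(), np.percentile(P[m][:,2],[5,50,95]))
m=roi&(im.min(2)>190)
k=cv2.findContours(m.astype(np.uint8),cv2.RETR_CCOMP,cv2.CHAIN_APPROX_NONE)
for c,h in zip(k[0],k[1][0]):
    if cv2.contourArea(c)>300:
        r=cv2.boxPoints(cv2.minAreaRect(c)); w=np.array([ray(s,u,v,.109) for u,v in r])
        print(h[3],"centre",w.mean(0),"sides",[np.round(np.linalg.norm(w[i]-w[i-1]),4) for i in range(2)], np.round(w[:,:2],4).tolist())
# shaft: high things inside opening
q=roi&(P[...,2]>.04)&(P[...,2]<.095)
v,u=np.nonzero(q)
sel=(u>193)&(u<249)&(v>140)&(v<188); v,u=v[sel],u[sel]
for c in range(192,252,2):
    r=v[u==c]
    if len(r): 
        w1=ray(s,c,r.min()-.5,.056);w2=ray(s,c,r.max()+.5,.056); print(c,np.round(w1[:2],4),np.round(w2[:2],4),"mid x",round((w1[0]+w2[0])/2,4),"w",round(w1[0]-w2[0],4),"maxz",P[r,c,2].max().round(3))
big=cv2.resize(s["image"][110:215,170:310],None,fx=5,fy=5,interpolation=cv2.INTER_CUBIC); cv2.imwrite("pics/c0.png",big)
E
```

```text
4265 [0.10334523 0.10790249 0.11243393]
-1 centre [0.61282535 0.02583975 0.109     ] sides [np.float64(0.2961), np.float64(0.196)] [[0.5143, 0.1731], [0.7102, 0.176], [0.7112, -0.1228], [0.5155, -0.1229]]
2 centre [0.61246946 0.0785185  0.109     ] sides [np.float64(0.1752), np.float64(0.1578)] [[0.5332, 0.1653], [0.6911, 0.1676], [0.6917, -0.0089], [0.5339, -0.0099]]
196 [0.62   0.1468] [0.6002 0.1466] mid x 0.6101 w 0.0198 maxz 0.066
198 [0.6342 0.1414] [0.5861 0.1408] mid x 0.6101 w 0.0481 maxz 0.071
200 [0.6342 0.1358] [0.5833 0.1351] mid x 0.6088 w 0.0509 maxz 0.071
202 [0.6201 0.13  ] [0.6003 0.1297] mid x 0.6102 w 0.0198 maxz 0.069
204 [0.6229 0.1244] [0.6003 0.1241] mid x 0.6116 w 0.0226 maxz 0.082
206 [0.6343 0.1189] [0.5862 0.1183] mid x 0.6102 w 0.0481 maxz 0.081
208 [0.6343 0.1132] [0.5862 0.1127] mid x 0.6102 w 0.0481 maxz 0.077
210 [0.6343 0.1076] [0.5862 0.1071] mid x 0.6103 w 0.0481 maxz 0.083
212 [0.6343 0.102 ] [0.5863 0.1014] mid x 0.6103 w 0.048 maxz 0.079
214 [0.6343 0.0963] [0.5863 0.0958] mid x 0.6103 w 0.048 maxz 0.079
216 [0.6344 0.0907] [0.5863 0.0902] mid x
[... 438 characters left out ...]
30 [0.6203 0.0512] [0.6006 0.051 ] mid x 0.6105 w 0.0198 maxz 0.071
232 [0.6204 0.0456] [0.6006 0.0454] mid x 0.6105 w 0.0198 maxz 0.066
234 [0.6204 0.0399] [0.6006 0.0398] mid x 0.6105 w 0.0198 maxz 0.066
236 [0.6204 0.0343] [0.6006 0.0341] mid x 0.6105 w 0.0198 maxz 0.066
238 [0.6204 0.0287] [0.6007 0.0285] mid x 0.6105 w 0.0198 maxz 0.071
240 [0.6205 0.0231] [0.6007 0.0229] mid x 0.6106 w 0.0198 maxz 0.069
242 [0.6205 0.0174] [0.6007 0.0173] mid x 0.6106 w 0.0198 maxz 0.066
244 [0.6205 0.0118] [0.6007 0.0117] mid x 0.6106 w 0.0198 maxz 0.067
246 [0.6205 0.0062] [0.6007 0.0061] mid x 0.6106 w 0.0198 maxz 0.066
248 [6.205e-01 6.000e-04] [6.008e-01 4.000e-04] mid x 0.6106 w 0.0198 maxz 0.069
```

View pics/c0.png

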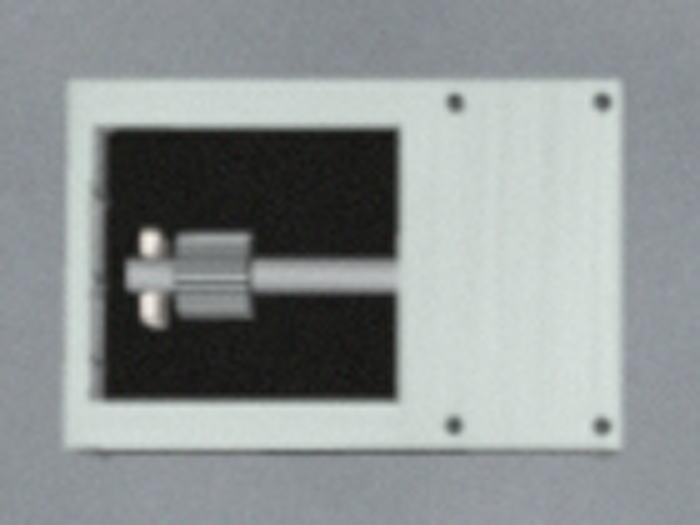

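Basket origin is about (0.612, 0.0255) with its x along world +y. The measured sizes match. The shaft balance point is about (0.6104, 0.0535), basket x = 28 mm, which is inside the stated range. First I'll turn the tool to yaw π/2, then move above the shaft.

drive_tool(commands=[[0,0,0,0,0,1],[0,0,0,0,0,1],[0,0,0,0,0,1],[0,0,0,0,0,1],[0,0,0,0,0,1],[0,0,0,0,0,1],[0,0,0,0,0,1],[0,0,0,0,0,1],[0,0,0,0,0,1],[0,0,0,0,0,1],[0,0,0,0,0,1],[0,0,0,0,0,0.07]], gripper=0)

```text
time: 1.6
tool_pos: [0.2459, 0.4916, 0.2049]
ee_rot: [-3.141, 0.001, 1.572]
wrist_force: [-1.4, -0.6, -0.5]
width: 0.094
finger_force: 0.0
```

drive_tool(commands=[[-0.84,0.7,0,0,0,0],[-0.84,0.7,0,0,0,0],[-0.84,0.7,0,0,0,0],[-0.84,0.7,0,0,0,0],[-0.84,0.7,0,0,0,0],[-0.84,0.7,0,0,0,0],[-0.84,0.7,0,0,0,0],[-0.84,0.7,0,0,0,0],[-0.84,0.7,0,0,0,0],[-0.84,0.7,0,0,0,0],[-0.84,0.7,0,0,0,0],[-0.84,0.7,0,0,0,0],[-0.84,0.7,0,0,0,0],[0,0,0,0,0,0],[0,0,0,0,0,0]])

```text
time: 3.48
tool_pos: [0.6096, 0.0555, 0.2051]
ee_rot: [-3.14, -0.001, 1.572]
wrist_force: [-0.2, -0.6, 0.2]
width: 0.094
finger_force: 0.0
```

drive_tool(commands=[[-0.05,0.02,0.6,0,0,0],[0,0,0.6,0,0,0],[0,0,0.6,0,0,0],[0,0,0.6,0,0,0],[0,0,0.6,0,0,0],[0,0,0.6,0,0,0],[0,0,0.6,0,0,0],[0,0,0,0,0,0],[0,0,0,0,0,0]])

```text
time: 4.6
tool_pos: [0.6112, 0.054, 0.0388]
ee_rot: [3.14, -0.0, 1.572]
wrist_force: [0.4, 0.0, 0.2]
width: 0.0941
finger_force: 0.0
```

drive_tool(commands=[[0,0,0,0,0,0],[0,0,0,0,0,0],[0,0,0,0,0,0],[0,0,0,0,0,0],[0,0,0,0,0,0],[0,0,0,0,0,0],[0,0,0,0,0,0],[0,0,0,0,0,0],[0,0,0,0,0,0],[0,0,0,0,0,0],[0,0,0,0,0,0],[0,0,0,0,0,0]], gripper=1)

```text
time: 6.1
tool_pos: [0.6117, 0.0531, 0.0381]
ee_rot: [3.139, -0.0, 1.571]
wrist_force: [4.8, 0.6, 1.1]
width: 0.0188
finger_force: 30.0
```

drive_tool(commands=[[0,0,-0.1,0,0,0],[0,0,-0.1,0,0,0],[0,0,-0.15,0,0,0],[0,0,0,0,0,0],[0,0,0,0,0,0]])

```text
time: 6.72
tool_pos: [0.6092, 0.0532, 0.0502]
ee_rot: [-3.138, -0.0, 1.571]
wrist_force: [0.2, 0.4, -8.1]
width: 0.0193
finger_force: 29.9
```

```bash
python3 - <<'E'
from h import *
s=snapshot("side"); 
cv2.imwrite("pics/s1.png",cv2.resize(s["image"][90:240,180:380],None,fx=4,fy=4,interpolation=cv2.INTER_CUBIC))
o=get_obs(); print(o["wrist_force"],o["wrist_torque"],o["tool_pos"])
E
```

```text
[-1.22487081 -0.29017239 -7.2587479 ] [-0.07283872 -0.00083639  0.0200175 ] [0.60954436 0.0532169  0.05047308]
```

View pics/s1.png

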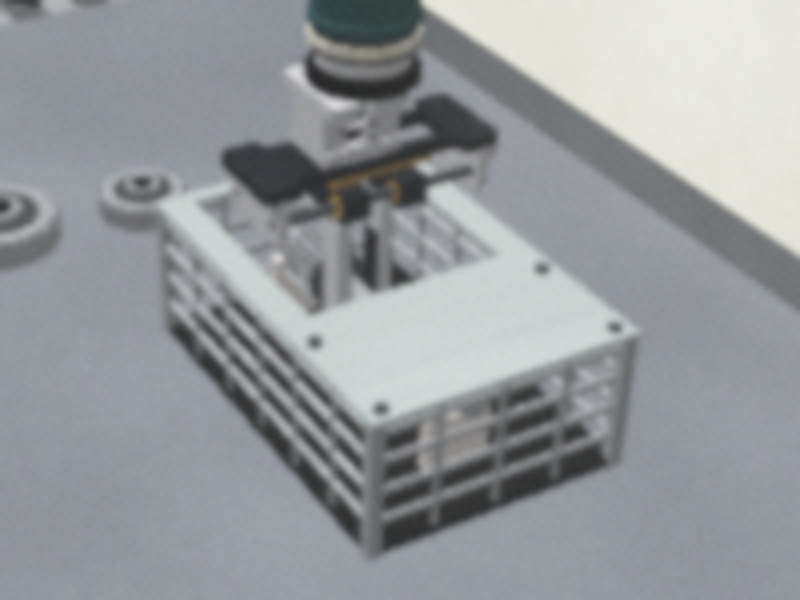

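The shaft hangs freely: the wrist carries about 7.5 N, its full weight, and the fingers stand clear inside the opening. Next I'll tilt it 0.3 rad while lifting.

drive_tool(commands=[[0,0,-0.04,0,0,0],[0.02,0,-0.16,0,0.5,0],[0.03,0,-0.16,0,0.5,0],[0.04,0,-0.16,0,0.5,0],[0,0,0,0,0,0]])

```text
time: 7.4
tool_pos: [0.6113, 0.0545, 0.0731]
ee_rot: [3.14, -0.149, 1.57]
wrist_force: [0.3, 0.1, -7.0]
width: 0.0194
finger_force: 29.9
```

drive_tool(commands=[[0.05,0,-0.16,0,0.5,0],[0.055,0,-0.155,0,0.5,0],[0.06,0,-0.13,0,0.5,0],[0,0,0,0,0,0],[0,0,0,0,0,0],[0,0,0,0,0,0]])

```text
time: 8.15
tool_pos: [0.6106, 0.0592, 0.0909]
ee_rot: [-3.141, -0.299, 1.572]
wrist_force: [0.2, 1.1, -7.4]
width: 0.0192
finger_force: 29.9
```

```bash
python3 - <<'E'
from h import *
o=get_obs(); print(o["wrist_force"],o["wrist_torque"],o["tool_pos"],o["ee_rot"],o["joint_positions"])
s=snapshot("side"); np.save("side2.npy",s,allow_pickle=True)
cv2.imwrite("pics/s2.png",cv2.resize(s["image"][90:240,180:380],None,fx=4,fy=4,interpolation=cv2.INTER_CUBIC))
E
```

```text
[ 0.24899815  1.05357787 -7.37558148] [-0.60079877  0.06987333  0.0142937 ] [0.61059661 0.05923363 0.09091061] [-3.14108169 -0.29935288  1.57154816] [-0.16472964  0.28223031  1.40459489  0.29563487  1.50888895 -0.19202707]
```

View pics/s2.png

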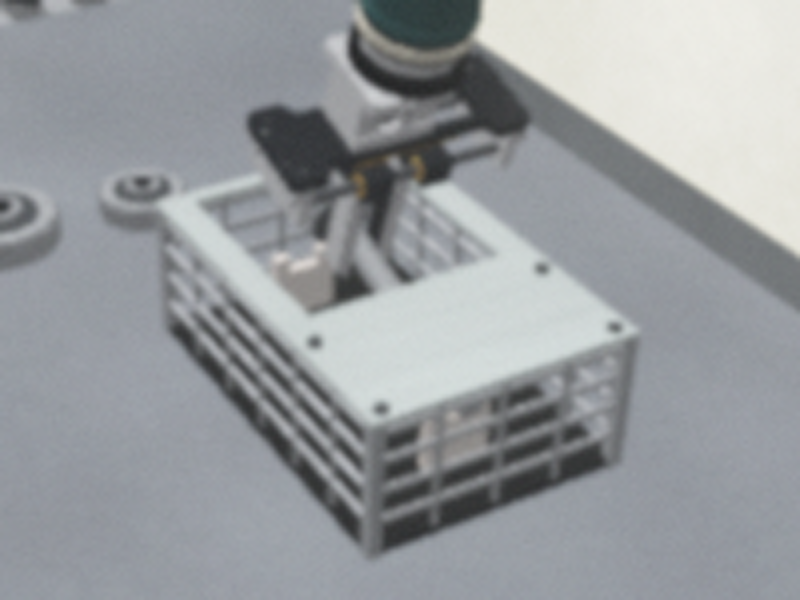

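The shaft is tilted with its tooth end up, and the force is still its bare weight. It passes just under the cover edge at about (395,280) in the crop. I'll draw it along its axis.

drive_tool(commands=[[0.05,0,0.025,0,0,0],[0.15,0,0,0,0,0],[0.2,0,0,0,0,0],[0.2,0,0,0,0,0],[0.2,0,0,0,0,0],[0.2,0,0,0,0,0],[0,0,0,0,0,0],[0,0,0,0,0,0]])

```text
time: 9.2
tool_pos: [0.6108, 0.0971, 0.102]
ee_rot: [-3.141, -0.3, 1.571]
wrist_force: [-0.2, -0.2, -8.1]
width: 0.0189
finger_force: 29.9
```

```bash
python3 - <<'E'
from h import *
o=get_obs(); print(o["wrist_force"],o["wrist_torque"],o["tool_pos"],o["ee_rot"])
s=snapshot("top"); np.save("top3.npy",s,allow_pickle=True)
cv2.imwrite("pics/t3.png",cv2.resize(s["image"][110:215,170:310],None,fx=5,fy=5,interpolation=cv2.INTER_CUBIC))
E
```

```text
[-0.15228255 -0.24700465 -8.06355124] [-0.60772476  0.03500285 -0.00852881] [0.61079531 0.09710367 0.10200633] [-3.1414948  -0.29966755  1.57081413]
```

View pics/t3.png

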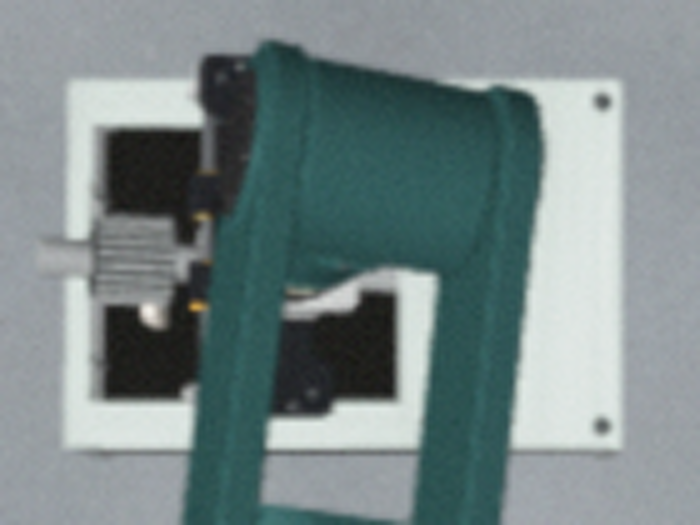

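The head, at crop cols 93-175, is now at the far strip, with the stub passing over it. I'll check its height by depth before continuing.

```bash
python3 - <<'E'
from h import *
s=np.load("top3.npy",allow_pickle=True).item(); P=pts(s)
for c in range(178,208,2):
    q=P[158:166,c]; print(c,np.round(np.median(q[:,1]),4),np.round(np.percentile(q[:,2],[25,50,90]),4))
E
```

```text
178 0.1804 [0.1516 0.153  0.541 ]
180 0.1757 [0.1457 0.1499 0.1534]
182 0.1709 [0.1461 0.1472 0.1489]
184 0.1658 [0.1419 0.1464 0.1518]
186 0.1606 [0.1438 0.1459 0.1475]
188 0.1545 [0.1484 0.1508 0.1535]
190 0.1484 [0.1553 0.1563 0.1606]
192 0.1435 [0.1536 0.154  0.1571]
194 0.1385 [0.1508 0.1526 0.156 ]
196 0.1338 [0.1483 0.1491 0.1518]
198 0.1282 [0.1499 0.1515 0.1538]
200 0.1233 [0.1479 0.1485 0.1511]
202 0.1181 [0.144  0.1487 0.1513]
204 0.113 [0.1442 0.147  0.1487]
206 0.1097 [0.1298 0.1308 0.1356]
```

The stub reads about 4-5 mm lower than expected, so the shaft may have pivoted slightly in the pads. The tail is now past its rest, so I can tilt more, which gains clearance at both ends, and then re-measure.

drive_tool(commands=[[0,0,0,0,0.4,0],[0,0,0,0,0.4,0],[0,0,0,0,0.4,0],[0,0,0,0,0,0],[0,0,0,0,0,0]])

```text
time: 9.88
tool_pos: [0.611, 0.097, 0.1021]
ee_rot: [3.141, -0.419, 1.571]
wrist_force: [0.7, 0.2, -7.8]
width: 0.0192
finger_force: 29.9
```

```bash
cat > m.py <<'E'
from h import *
o=get_obs(); t=o["tool_pos"]; print(np.round(o["wrist_force"],2),np.round(o["wrist_torque"],3),t,o["ee_rot"])
th=-o["ee_rot"][1]; g=t[1:]+.0183*np.array([-np.sin(th),np.cos(th)]); print("axis at grasp",g,"th",th)
Q=np.median([pts(snapshot("top")) for _ in range(4)],0).reshape(-1,3)
k=(abs(Q[:,0]-t[0])<.004)&(Q[:,1]>g[0]+.015)&(Q[:,2]>.115)&(Q[:,2]<.3); Q=Q[k]
d=(Q[:,1:]-g)@[np.cos(th),np.sin(th)]; n=(Q[:,1:]-g)@[-np.sin(th),np.cos(th)]
for a,b,r in((12,25,10),(25,40,23.5),(40,67,23.5),(67,95,10)):
    s=(d>a/1e3)&(d<b/1e3); print(a,b,s.sum(),"normal offset mm",np.round(np.percentile(n[s]*1e3-r,[25,50,75]),1) if s.any() else None)
E
python3 m.py
```

```text
[ 0.75  0.17 -7.79] [-0.855  0.012 -0.038] [0.61096728 0.09701517 0.10213956] [ 3.14131823 -0.41936919  1.57061004]
axis at grasp [0.0895637 0.1188538] th 0.41936918766931885
12 25 3 normal offset mm [-4.2 -4.1 -2.4]
25 40 15 normal offset mm [-4.6 -4.3 -2.6]
40 67 31 normal offset mm [-5.8 -4.7 -3.6]
67 95 36 normal offset mm [-4.8 -4.1 -2.7]
```

The offset is uniform along the shaft at about 4 mm, with no pivot, so the tilt is right. I'll keep drawing along the axis until the tail clears the cover edge, then lift.

drive_tool(commands=[[0.1,0,0,0,0,0],[0.2,0,0,0,0,0],[0.2,0,0,0,0,0],[0.2,0,0,0,0,0],[0.2,0,0,0,0,0],[0.2,0,0,0,0,0],[0.2,0,0,0,0,0],[0.2,0,0,0,0,0],[0.2,0,0,0,0,0],[0.2,0,0,0,0,0],[0,0,0,0,0,0],[0,0,0,0,0,0]])

```text
time: 11.58
tool_pos: [0.6108, 0.1665, 0.1329]
ee_rot: [-3.141, -0.42, 1.571]
wrist_force: [-0.8, 0.4, -8.2]
width: 0.0192
finger_force: 29.9
```

```bash
python3 m.py; python3 - <<'E'
from h import *
s=snapshot("side"); cv2.imwrite("pics/s4.png",cv2.resize(s["image"][90:240,180:380],None,fx=4,fy=4,interpolation=cv2.INTER_CUBIC))
E
```

```text
[-0.78  0.42 -8.21] [-0.868  0.093  0.035] [0.6107722  0.16646946 0.132929  ] [-3.14135795 -0.41965706  1.57066146]
axis at grasp [0.15901317 0.14964108] th 0.4196570576167551
12 25 6 normal offset mm [-4.  -3.8 -2.9]
25 40 13 normal offset mm [-5.8 -4.9 -3.9]
40 67 34 normal offset mm [-5.7 -4.4 -2.7]
67 95 40 normal offset mm [-6.1 -5.  -3.3]
```

View pics/s4.png

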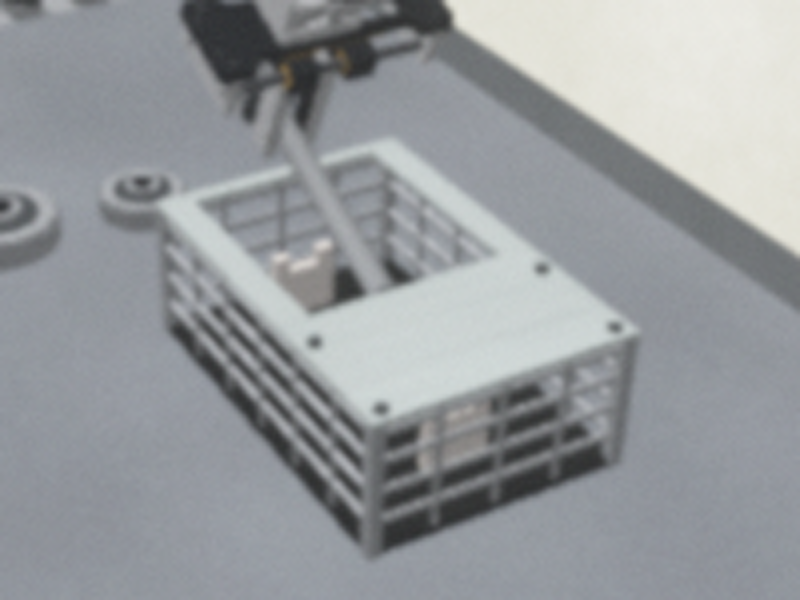

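The tail, near (370,285) in the crop, should be about 15 mm clear of the cover edge. I'll draw it another 10 mm, then lift straight up.

drive_tool(commands=[[0.25,0,0,0,0,0],[0.08,0,-0.18,0,0,0],[0.08,0,-0.18,0,0,0],[0.165,0,-0.37,0,0,0],[0.165,0,-0.37,0,0,0],[0.165,0,-0.37,0,0,0],[0.165,0,-0.37,0,0,0],[0.165,0,-0.37,0,0,0],[0.165,0,-0.37,0,0,0],[0.165,0,-0.37,0,0,0],[0,0,0,0,0,0],[0,0,0,0,0,0],[0,0,0,0,0,0],[0,0,0,0,0,0]])

```text
time: 13.58
tool_pos: [0.6106, 0.1757, 0.2654]
ee_rot: [-3.14, -0.42, 1.57]
wrist_force: [-0.6, 0.6, -7.6]
width: 0.0194
finger_force: 29.9
```

```bash
python3 m.py; python3 - <<'E'
from h import *
s=snapshot("side"); cv2.imwrite("pics/s5.png",cv2.resize(s["image"][30:240,130:380],None,fx=2.8,fy=2.8,interpolation=cv2.INTER_CUBIC))
o=get_obs(); print(o["time"],o["qvel"]); t=o["tool_pos"]
Q=pts(s).reshape(-1,3); k=(abs(Q[:,0]-t[0])<.02)&(Q[:,1]>-.1)&(Q[:,1]<t[1]-.03)&(Q[:,2]>.12)&(Q[:,2]<t[2]); Q=Q[k]
print(k.sum(),Q[:,2].min(),Q[Q[:,2].argsort()[:5]])
E
```

```text
[-0.6   0.56 -7.6 ] [-0.781  0.035 -0.034] [0.6105633  0.17565978 0.26544929] [-3.13982732 -0.42007526  1.57003485]
axis at grasp [0.16819651 0.28215826] th 0.4200752637417393
12 25 8 normal offset mm [-3.7 -3.2 -3. ]
25 40 0 normal offset mm None
40 67 0 normal offset mm None
67 95 0 normal offset mm None
13.825 [ 5.76041870e-04 -8.11466632e-05 -1.52919131e-03  1.37909094e-03
  1.48746333e-03  9.12321873e-04]
264 0.21665229502445682 [[0.61313198 0.02926705 0.2166523 ]
 [0.60874613 0.02714419 0.21872259]
 [0.60582658 0.02730621 0.2193872 ]
 [0.61494264 0.0275161  0.21984125]
 [0.61018353 0.02957224 0.22011135]]
```

View pics/s5.png

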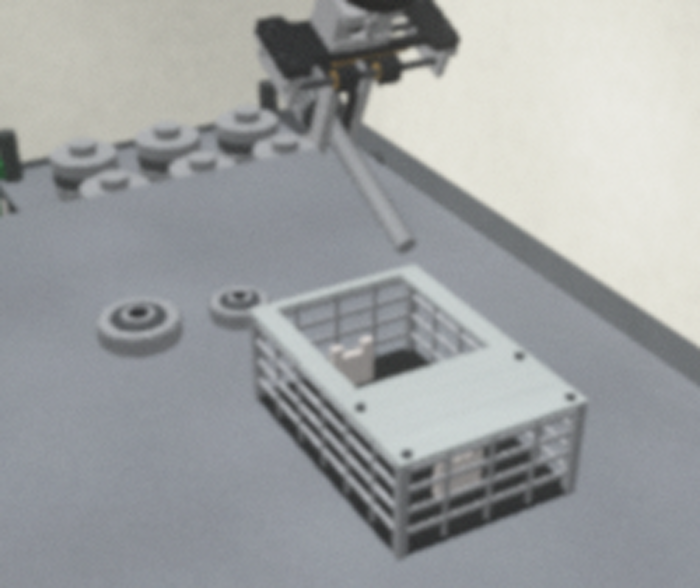

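The shaft is out and held still. Its lowest point is at about z = 0.21 m, well above the required 0.159 m, and the bystanders are untouched.

```bash
python3 -c "
from bench import close_job
print(close_job())"
```

```text
the job is handed in; nothing more can be done
None
```

I drew the pinion shaft out of the basket diagonally, toothed end up, and handed the job in at about 14 s, with the gripper holding it still, its lowest point about 10 cm above the basket top, and the gears and pin never approached.

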